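# Square up the soldering block and check that it is cold

### The arm

A 6-joint arm with a two-finger parallel gripper is mounted at the origin on the work surface. World frame = base frame: x ahead of the robot, y to its left, z up, the work surface at z = 0. Lengths are in mm, angles in rad, forces in N, time in s.
With the tool pointing down it reaches from about 350 to 775 mm from the base axis. Payload 7.3 kg.
Tool frame: the origin (TCP) lies on the centre line of the jaws, within the pads' length; the fingertips stand 14 mm ahead of it and the grasp point (between the pads) lies 5 mm behind it; z points along the fingers, y is the line along which they close (so a half turn about z gives the same grasp; the last joint's range is limited). The gripper opens to 92 mm and grips with 3 to 60 N. Pads are 19 mm wide; open, the fingers measure 130 mm over their backs; the gripper's body (75 mm by 190 mm) begins 47 mm behind the grasp point.
Start: joints at [-0.146, 0.342, 1.524, -0, 1.275, -0.146], TCP at [525.018, 0.02, 240.741] pointing down, gripper open.
Joint ranges: [-2.53, 2.53], [-0.77, 2.02], [0.04, 2.7], [-1, 4.14], [0.28, 2.66], [-3.11, 3.11]. Speed limits (rad/s): [2.57, 2.57, 3.14, 3.14, 3.14, 3.14].

### API

Orientations are given as [roll, pitch, yaw] about the fixed x, y, z axes, in that order (R = Rz(yaw) Ry(pitch) Rx(roll)).
In Python, from plant import get_obs, capture, bot, spot_in, trace, pinpoint gives the robot as it stands.
- The arm moves only by the tool play_rows, never from a script. Its argument "rows" is a list of rows, each a list of 2 entries, a list of its own where there are three numbers: the shift along the world's x, y, z in units of 3 cm (1.0 is 3 cm), then the turn, a rotation vector about the world's x, y, z in units of 8 degrees (1.0 is 8 degrees). A call has 1 to 12 rows; each row shifts and turns the commanded pose from where the row before left it; what a row does not reach is not made up. A row lasts 1/8 s, in which the tool goes at most 62.5 mm and 10.7 degrees, less where a joint would pass 70% of its speed; a pose out of reach is approached as far as the arm can. A call with a number of a shift or a turn outside -1 to 1 is refused whole. A call with a gripper value outside its range is refused whole. "hand" is the opening, from -1 (shut) to 1 (fully open), set as the call begins (left out, the last holds). The fingers move at their own pace and stop on an object; the grip force is fixed at half the most. Time passes only in rows, so rows that do not move let the fingers close. It gives the time, the measured TCP pose, the force, the opening and the grip force at its end, in the units of the state.
- get_obs(): the state, without advancing time (a new reading comes with each control period).
- capture(name): name is "scene" or "side" or "wrist"; returns a dict with "frame" (384x512x3 uint8, red, green, blue), "fov_y" (degrees; the focal length in pixels is half the picture's height over the tangent of half this angle, whatever the lens; pixels are square), "cx", "cy" (the principal point, pixels), "dist" ([k1, k2, p1, p2, k3] as OpenCV has them; the pictures are not rectified), "rvec" (rotation vector, rad) and "tvec" (3), from world to camera coordinates, as OpenCV has them; the wrist camera has in their place "hand_eye" (4x4, takes a point from camera to tool coordinates, whose origin is the TCP and whose axes are the flange's). Camera axes: x right, y down, z forward; pixel columns grow to the right and rows downward; lengths in mm; the calibration is good to about 2 mm. A picture is of the moment at which its call begins: read the wrist's pose just before it. There is no depth.
- bot.close_job(): hands the job in; it is judged then, once.
Trained networks look in the newest picture that a camera, given by its name, has taken for a name from the list of things; names that differ only in an ending like _2 or _b are one class to them, and where a whole thing is asked for, a point or a joint stands for the part that bears it (a point fixed in the world has none). Each returns a list of dicts, best first, with "p" (0 to 1); they miss things now and then, are a little off and sometimes report something else, mostly with a low value. They report only what shows in the picture. A call takes as long as a camera call. They do not tell look-alikes from the thing itself.
- spot_in(query, camera): "at" ([row, column] in pixels, amid what is visible of it).
- trace(query, camera): "mask" (384x512 bool, what is visible of it) and "at" ([row, column] in pixels, amid what is visible of it).
- pinpoint(query, camera): "at" ([row, column] in pixels: a listed point, or the origin of a listed thing).
The state is a dict: "time": time; "joint_positions": joint angles; "dq": joint speeds; "tau": joint torques, N m; "tool_pos": TCP position; "tcp_rot": TCP orientation; "contact_force": force on the tool from outside, world axes, zero at the start; "moment": the same for the moment, N m; "grip_width": finger opening in mm; "finger_force": force on a finger pad.
Only numpy, scipy, OpenCV 4.12 (cv2) and the standard library are available. Lean on these libraries where they do the work, as an engineer would, in place of code of your own. Each camera call takes 0.05 s, during which the arm holds its last target. There are 200 camera calls.

### The job

Push the pale soldering block, lying as it is, square and flush into the corner of the soldering station's steel fence, home against both rails. Then pick up the infrared thermometer and hold it still for a good second with its measuring point, 12 cm in front of the lens, on the scorch mark in the middle of the block's top, and set it gently back down standing on its cork mat. Leave the block home in its corner, and leave the other things on the bench where they are.

Things in the scene. Friction and masses are not known exactly. Their poses are not given: they have to be found in the camera images.
- station: soldering station, fixed to the bench: a grey base plate 280 x 280 mm, 10 mm thick, with a steel rail (12 mm thick, 20 mm high above the plate) along its far (+x) edge and another along its left (+y) edge. Origin: centre of its underside, on the bench; axes along its edges
- corner (a point): inside corner where the two rails meet, at the plate's top face; axes as the station's: the plate extends from here to its -x and -y. The rails' inner faces are its x = 0 and y = 0 planes
- block: soldering block of pale fired clay, 90 (x) x 130 (y) x 32 (z) mm, about 0.45 kg, lying flat on the station's plate; origin: centre of its underside. When home, its 130 mm side lies along the far (+x) rail and its 90 mm side along the left (+y) rail, so its origin is 45 mm and 65 mm from the corner in x and y
- block_top (a point): middle of the block's top face (32 mm above its underside), marked by a dark round scorch mark 24 mm across; axes as the block's
- thermometer: infrared thermometer, 184 x 44 x 60 mm, 0.18 kg (x -95 to 89 mm), standing on its grey head (x 20 to 70 mm, 58 mm high) and rear foot (x -95 to -71 mm). Origin: on its underside at mid width, z up, front +x. Between foot and head a black bar handle, 28 mm wide, z 34 to 60 mm. A black lens barrel, 26 mm across, looks out of the head forwards and 45 degrees down
- grip (a point): where to grip the thermometer's handle, across its 28 mm width (fingers close along the thermometer's y): at (-15, 0, 50) mm from its origin; axes as the thermometer's
- lens (a point): the lens, at the front of the barrel, at (80, 0, 35) mm in the thermometer's frame
- spot (a point): the measuring point of the thermometer: 120 mm from the lens on its line of sight, at (165, 0, -50) mm in the thermometer's frame (so below the bench while it stands on the mat)
- mat: cork mat fixed to the bench on the right, 240 (x) x 130 (y) x 4 mm, where the thermometer stands, its length along the mat's x; origin: centre of its underside
- tin: bystander: round tea-light tin, 38 mm across, 16 mm high, on the station's plate near its near left end; origin: centre of its underside
- charcoal: bystander: black charcoal block 75 x 45 x 28 mm; origin: centre of its underside
- jar: bystander: glass jar with a steel lid, 68 mm across, 90 mm high; origin: centre of its underside
- mallet: bystander: hammer lying on the bench, handle to its -x; origin: near its middle, on the bench
- driver: bystander: screwdriver lying on the bench nearest the robot, handle to its -x; origin: near its middle, on the bench
- torch: bystander: hand torch standing on a round 72 mm foot, 151 mm high; origin: centre of its underside
- brush: bystander: brush lying at the far side; origin: near its middle, on the bench
Not all that is in view belongs to the job. Leave any red or yellow look-alike of the block alone.

How it is judged (in metres and radians):
On the way, in this order (a step that is already met when the one before it is completed fails the run):
1. the block is home, square and flush against both rails (x of block in the frame of corner above -0.048 m and y of block in the frame of corner above -0.068 m and z of block in the frame of corner below 0.004 m and angle between the x axis of block and the x axis of station, either way round below 0.025 rad and angle between block's own z axis and vertical below 0.04 rad), for 0.3 s.
2. with the block home, the thermometer is held still with its measuring point on the middle of the block's top (x of block in the frame of corner above -0.048 m and y of block in the frame of corner above -0.068 m and x of spot in the frame of block_top between -0.022 and 0.022 m and y of spot in the frame of block_top between -0.022 and 0.022 m and z of spot in the frame of block_top between -0.025 and 0.025 m and linear speed of thermometer below 0.03 m/s and angular speed of thermometer below 0.3 rad/s and contact force between the fingers and thermometer above 1 N), for 0.8 s.
At the end, for the whole second after the job is handed in: The block lies flat in the corner, within 3 mm of both rails and within 0.025 rad (1.4 degrees) of square; the thermometer stands upright and at rest on the cork mat, its origin within 60 mm (along) and 45 mm (across) of the mat's centre (all of step 1 and x of thermometer in the frame of mat between -0.06 and 0.06 m and y of thermometer in the frame of mat between -0.045 and 0.045 m and height (world z) of thermometer below 0.01 m and angle between thermometer's own z axis and vertical below 0.1 rad and linear speed of each of thermometer, block below 0.02 m/s); the robot touches nothing.
It fails at once if the thermometer is dropped (moves faster than 0.7 m/s out of the fingers) (linear speed of thermometer above 0.7 m/s and contact force between the fingers and thermometer below 0.2 N).
It fails at once if a bystander is shifted by more than 30 mm (distance of any of tin, charcoal, jar, mallet, driver, torch, brush from where it was at the start of the episode above 0.03 m).
It also fails if it takes over 72 s, if anything falls off the work surface, if the arm or the gripper's body presses on something with over 40 N, if the wrist force passes 120 N, or if a joint passes its speed limit or range.

## Working session

There is one attempt and no reset: what is moved stays moved. The work goes in short steps, Python scripts to look and compute and a tool call to move; the robot and the scene stay as the last step left them, time stands still between calls to the robot, and variables do not carry over. Pictures are saved under pics/ and viewed, at most 10 in all, crops included, and the job is handed in when it is done.

Besides the shell and the picture viewer there is one more tool, called after "Emit:" as name([rows], argument=value, ...), one row to a line, values as JSON. play_rows: Moves the arm, as the interface text tells. Shifts and turns lie within -1 to 1; 1 stands for 3 cm of shift or 8 degrees of turn. Its arguments: {"type":"object","properties":{"rows":{"type":"array"},"hand":{"type":"number"}},"required":["rows"]}

```bash
mkdir -p pics && cat > h.py <<'E'
import numpy as np, cv2
from scipy.spatial.transform import Rotation as R
from plant import get_obs, capture, bot, spot_in, trace, pinpoint
def K(c):
    f=192/np.tan(np.radians(c["fov_y"])/2); return np.array([[f,0,c["cx"]],[0,f,c["cy"]],[0,0,1]])
def ext(c,o=None):
    if "rvec" in c:
        Rm=cv2.Rodrigues(np.array(c["rvec"],float))[0]; t=np.array(c["tvec"],float).ravel(); return Rm,t
    T=np.eye(4);T[:3,:3]=R.from_euler('xyz',o["tcp_rot"]).as_matrix();T[:3,3]=o["tool_pos"]
    M=np.linalg.inv(T@np.array(c["hand_eye"]));return M[:3,:3],M[:3,3]
def w(c,at,z,o=None):
    """pixel(s) [row,col] -> world on plane z"""
    at=np.atleast_2d(np.array(at,float)); Rm,t=ext(c,o)
    n=cv2.undistortPoints(at[:,None,::-1].copy(),K(c),np.array(c["dist"],float))[:,0]
    d=np.c_[n,np.ones(len(n))]@Rm; C=-Rm.T@t
    return C+d*((z-C[2])/d[:,2])[:,None]
def px(c,P,o=None):
    Rm,t=ext(c,o); p=cv2.projectPoints(np.atleast_2d(np.array(P,float)),cv2.Rodrigues(Rm)[0],t,K(c),np.array(c["dist"],float))[0][:,0]
    return p[:,::-1]
def save(c,n): cv2.imwrite(f"pics/{n}.png",c["frame"][:,:,::-1])
E
python3 - <<'E'
from h import *
np.set_printoptions(precision=1,suppress=True)
Z=dict(station=0,corner=10,block=10,block_top=42,thermometer=4,grip=54,lens=39,mat=0,tin=10,charcoal=0,jar=0,mallet=0,driver=0,torch=0,brush=0)
for n in("scene","side"):
    c=capture(n);save(c,n+"0")
    for q,z in Z.items():
        r=pinpoint(q,n)
        print(n,q,[(round(d["p"],2),np.array(d["at"]),w(c,d["at"],z)[0][:2]) for d in r[:3]])
E
```

```text
scene station [(0.94, array([200.8, 284.3]), array([523.7, 155.1])), (0.22, array([250.1, 115.4]), array([ 536.6, -324.4]))]
scene corner [(0.7, array([230.1, 344.9]), array([694.5, 252.3]))]
scene block [(0.93, array([144.7, 273. ]), array([257.3, 237.3])), (0.93, array([159.8, 364. ]), array([446. , 486.9])), (0.68, array([196.6, 288.8]), array([521.4, 170.1]))]
scene block_top [(0.84, array([138.6, 271.6]), array([264.4, 226.9])), (0.72, array([151.5, 363.2]), array([440.4, 478.8])), (0.57, array([186.8, 285.1]), array([510. , 160.6]))]
scene thermometer [(0.91, array([249.4, 118. ]), array([ 540.3, -317.6]))]
scene grip [(0.95, array([239.6, 102.1]), array([ 541.9, -342.5]))]
scene lens [(0.68, array([225.9, 141.2]), array([ 514.9, -250.2]))]
scene mat [(0.82, array([256.2, 113.5]), array([ 554.8, -330.6]))]
scene tin [(0.69, array([173.5, 312.3]), array([449.6, 288.5])), (0.37, array([250.5, 115.5]), array([ 547.2, -322.8]))]
scene charcoal [(0.7, array([291.4, 196.4]), array([ 726.8, -165.4]))]
scene jar [(0.74, array([176.8, 314.4]), array([456.3, 293.9])), (0.65, array([300.4
[... 1162 characters left out ...]
)]
side mat [(0.95, array([126.2, 269.3]), array([ 539.8, -329.5])), (0.2, array([223.3, 239.8]), array([543.9, 163.7]))]
side tin [(0.71, array([261.7, 265.1]), array([452.9, 293.7]))]
side charcoal [(0.68, array([147.8, 209. ]), array([ 718.3, -167.7]))]
side jar [(0.65, array([161.7, 183.1]), array([781.4, -80. ])), (0.24, array([130.2, 270.1]), array([ 533. , -304.3]))]
side mallet [(0.74, array([114. , 229.1]), array([ 700.2, -390. ]))]
side driver [(0.65, array([145.4, 333.5]), array([ 309.8, -245.7]))]
side torch [(0.81, array([321., 187.]), array([597.2, 482.7])), (0.27, array([124.5, 268.6]), array([ 544. , -340.2]))]
side brush [(0.64, array([209.4, 152.6]), array([800.2, 150. ]))]
```

View pics/scene0.png

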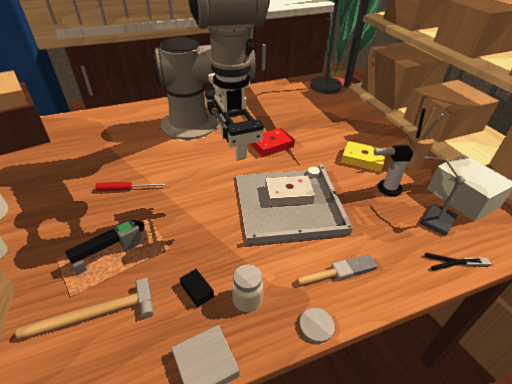

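View pics/side0.png

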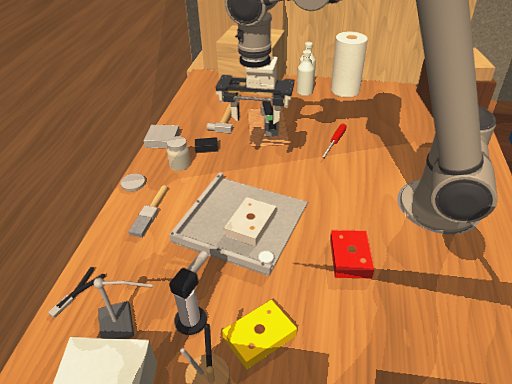

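The pale block on the plate (row 190, col 289 in scene) is the one meant. The red one (142, 273) and the yellow one (157, 363) are look-alikes lying off the plate. I'll confirm this in a close wrist view.

Emit:
play_rows([
  [[0.1,0.8,0.6],[0,0,0]],
  [[0.1,0.8,0.6],[0,0,0]],
  [[0.1,0.8,0.6],[0,0,0]],
  [[0.1,0.8,0.6],[0,0,0]],
  [[0.1,0.8,0.6],[0,0,0]],
  [[0,0,0],[0,0,0]],
  [[0,0,0],[0,0,0]],
], hand=0.3)

```text
time: 2.48
tool_pos: [539.7, 119.5, 329.9]
tcp_rot: [-3.14, 0.001, 1.571]
contact_force: [0.3, -0.8, 0.6]
grip_width: 59.7
finger_force: 0.0
```

```bash
python3 - <<'E'
from h import *
np.set_printoptions(precision=1,suppress=True)
o=get_obs();print(o["tool_pos"],o["tcp_rot"],o["grip_width"],o["time"])
c=capture("wrist");save(c,"w1");print(np.array(c["hand_eye"]))
for q,z in dict(station=0,corner=10,block=10,block_top=42,tin=10).items():
    print(q,[(round(d["p"],2),np.array(d["at"]),w(c,d["at"],z,o)[0][:2]) for d in pinpoint(q,"wrist")[:3]])
for q,z in dict(block=42,station=10,tin=26).items():
    for d in trace(q,"wrist")[:2]:
        m=d["mask"].astype(np.uint8); cc=max(cv2.findContours(m,0,2)[0],key=cv2.contourArea)
        P=w(c,cc[:,0,::-1],z,o)[:,:2].astype(np.float32); r=cv2.minAreaRect(P); print(q,d["p"],m.sum(),r)
        print(cv2.boxPoints(r))
E
```

```text
[539.7 119.5 329.9] [-3.1  0.   1.6] 59.74342566602371 2.475
[[  -0.    -1.    -0.3   83. ]
 [   1.    -0.    -0.     1. ]
 [   0.    -0.3    1.  -142.8]
 [   0.     0.     0.     1. ]]
station []
corner [(0.57, array([ 66.1, 352.5]), array([690.8, 252.3]))]
block [(0.83, array([81.2, 65.6]), array([252.7, 232.4])), (0.76, array([120.2, 233.5]), array([510. , 172.8]))]
block_top [(0.75, array([120., 231.]), array([508.5, 175.1])), (0.69, array([76.9, 53.4]), array([256. , 236.3]))]
tin [(0.56, array([ 40.3, 193.1]), array([453. , 287.3]))]
block 0.91 5434 ((512.100830078125, 173.32220458984375), (129.9032745361328, 90.39158630371094), 74.67008209228516)
[[451.3 122.6]
 [538.5  98.7]
 [572.9 224. ]
 [485.7 247.9]]
block 0.75 6592 ((262.17987060546875, 236.885986328125), (103.09291076660156, 127.6872329711914), 7.729788780212402)
[[202.5 293.2]
 [219.7 166.7]
 [321.8 180.6]
 [304.7 307.1]]
station 0.68 26723 ((541.3701171875, 158.79638671875), (288.6229553222656, 291.6597900390625), 76.32735443115234)
[[365.6  53. ]
 [649.  -15.9]
 [717.2 264.5]
 [433.8 333.5]]
tin 0.71 621 ((455.160400390625, 286.89117431640625), (35.369571685791016, 37.887481689453125), 39.80780029296875)
[[429.4 290.1]
 [453.7 261. ]
 [480.9 283.7]
 [456.6 312.8]]
tin 0.23 5538 ((510.58795166015625, 172.50914001464844), (136.9862823486328, 96.09068298339844), 75.47776794433594)
[[446.9 118.3]
 [539.9  94.2]
 [574.3 226.8]
 [481.3 250.9]]
```

View pics/w1.png

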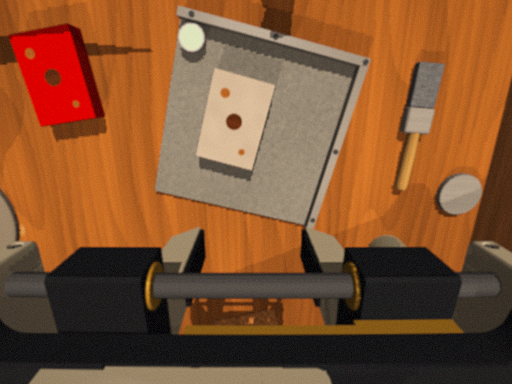

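The wrist view shows the pale block with its scorch mark at (row 121, col 234), on the plate. The tin is at (38, 191) and the rail corner near (62, 367). Red is off the plate at (77, 53). The pale block is confirmed as the target. Next I'll refine the station pose from its corners.

```bash
python3 - <<'E'
from h import *
from scipy.optimize import least_squares
np.set_printoptions(precision=2,suppress=True)
o=get_obs();c=capture("wrist");c2=capture("scene");c3=capture("side")
f=cv2.resize(c["frame"][0:240,140:390],None,fx=3.2,fy=2.5*3.2/2.5)
for n,z,(r,k) in (("NL",30,(10,180)),("FL",30,(61,368)),("FR",30,(226,313)),("NR",10,(192,156))):
    print(n,w(c,(r,k),z,o))
# fit station silhouette: use trace mask boundary in three views by IoU-like projected corners
ms={}
for n,cc in(("wrist",c),("scene",c2),("side",c3)):
    t=trace("station",n)[0];b=trace("block",n);tn=trace("tin",n)
    m=t["mask"].copy(); ms[n]=(cc,m)
def hullmask(cc,p,oo):
    yaw=p[2];A=np.array([[np.cos(yaw),-np.sin(yaw)],[np.sin(yaw),np.cos(yaw)]])
    P=[]
    for x,y,zs in((140,140,(0,30)),(140,-140,(0,30)),(-140,140,(0,30)),(-140,-140,(0,10))):
        for z in zs: P.append([*(A@[x,y]+p[:2]),z])
    q=px(cc,P,oo)[:,::-1]; h=cv2.convexHull((q*16).astype(np.int32)); M=np.zeros((384,512),np.uint8); cv2.fillConvexPoly(M,h,1,shift=4); return M>0
from scipy.optimize import minimize
for n,(cc,m) in ms.items():
    oo=o if n=="wrist" else None
    k=max(cv2.findContours(m.astype(np.uint8),0,2)[0],key=cv2.contourArea); m=np.zeros((384,512),np.uint8);cv2.fillConvexPoly(m,cv2.convexHull(k),1);m=m>0
    cost=lambda p:np.logical_xor(hullmask(cc,[p[0],p[1],p[2]/100],oo),m).sum()
    r=minimize(cost,[532,157,-26],method="Nelder-Mead",options=dict(initial_simplex=[[532,157,-26],[540,157,-26],[532,165,-26],[532,157,-22]]))
    p=r.x;y=p[2]/100;print(n,p,r.fun,"corner",p[:2]+128*np.array([np.cos(y)-np.sin(y),np.sin(y)+np.cos(y)]))
g=c["frame"]; cv2.imwrite("pics/w2.png",cv2.resize(g[0:240,140:390],None,fx=2.5*1.25,fy=2.5,interpolation=cv2.INTER_CUBIC)[:, :, ::-1])
E
```

```text
NL [[441.74 322.01  30.  ]]
FL [[707.05 257.49  30.  ]]
FR [[644.12  -1.42  30.  ]]
NR [[374.66  53.61  10.  ]]
wrist [540.87 159.53 -24.31] 295.0 corner [695.92 252.96]
scene [539.44 158.54 -23.61] 84.0 corner [693.83 253.05]
side [540.61 158.09 -24.77] 121.0 corner [696.08 250.81]
```

View pics/w2.png

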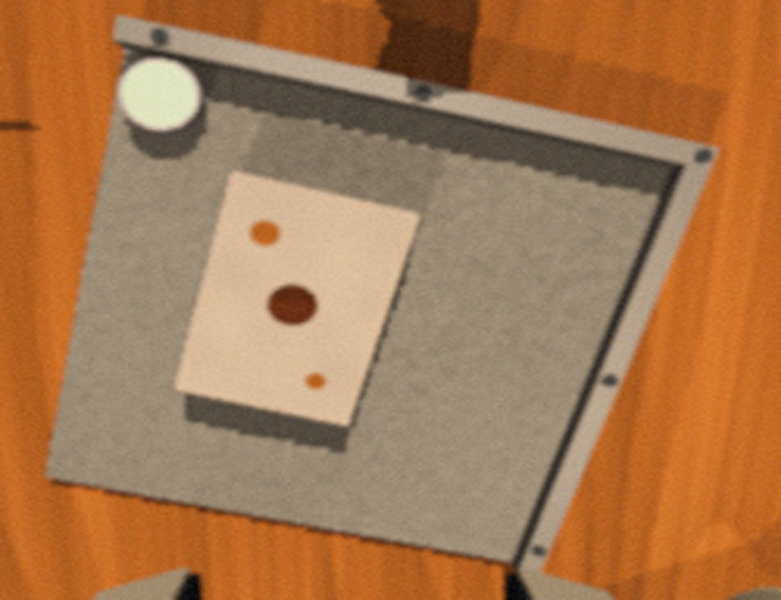

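Emit:
play_rows([
  [[-0.357,0.244,-0.8],[0,0,0.954]],
  [[-0.357,0.244,-0.8],[0,0,0.954]],
  [[-0.357,0.244,-0.8],[0,0,0.954]],
  [[-0.357,0.244,-0.8],[0,0,0.954]],
  [[-0.357,0.244,-0.8],[0,0,0.954]],
  [[-0.357,0.244,-0.8],[0,0,0.954]],
  [[-0.357,0.244,-0.8],[0,0,0.954]],
  [[-0.357,0.244,-0.8],[0,0,0.954]],
  [[-0.357,0.244,-0.8],[0,0,0.954]],
  [[-0.357,0.244,-0.8],[0,0,0.954]],
  [[0,0,0],[0,0,0]],
  [[0,0,0],[0,0,0]],
], hand=0.3)

```text
time: 5.03
tool_pos: [434.0, 193.3, 91.6]
tcp_rot: [3.141, 0.002, 2.9]
contact_force: [-0.1, 0.5, 0.2]
grip_width: 59.6
finger_force: 0.0
```

Emit:
play_rows([
  [[0,0,-0.7],[0,0,0]],
  [[0,0,-0.7],[0,0,0]],
  [[0,0,-0.69],[0,0,0]],
  [[0,0,0],[0,0,0]],
  [[0.389,-0.0945,0],[0,0,0]],
  [[0.389,-0.0945,0],[0,0,0]],
  [[0.389,-0.0945,0],[0,0,0]],
  [[0.389,-0.0945,0],[0,0,0]],
  [[0.389,-0.0945,0],[0,0,0]],
  [[0.389,-0.0945,0],[0,0,0]],
  [[0.389,-0.0945,0],[0,0,0]],
  [[0.389,-0.0945,0],[0,0,0]],
])

```text
time: 6.52
tool_pos: [527.0, 170.4, 28.0]
tcp_rot: [3.142, -0.0, 2.903]
contact_force: [-4.5, 1.2, 2.7]
grip_width: 59.6
finger_force: 2.0
```

```bash
cat > m.py <<'E'
from h import *
np.set_printoptions(precision=1,suppress=True)
ya=-0.2385;U=np.array([[np.cos(ya),np.sin(ya)],[-np.sin(ya),np.cos(ya)]]);C0=np.array([695.2,252.3])
def blk(cams=("scene","side","wrist")):
  o=get_obs();print("tcp st",U@(np.array(o["tool_pos"][:2])-C0),o["tool_pos"],"yaw",o["tcp_rot"][2],"F",np.array(o["contact_force"]),"t",o["time"])
  for n in cams:
    o=get_obs();c=capture(n);oo=o if n=="wrist" else None
    for d in trace("block",n):
        m=d["mask"]; m_=m.astype(np.uint8)
        rgb=c["frame"][m].mean(0)
        if rgb[2]<100: continue
        cc=max(cv2.findContours(m_,0,2)[0],key=cv2.contourArea)
        # scorch / pale top only
        P=w(c,cc[:,0,::-1],42,oo)[:,:2]
        r=cv2.minAreaRect(((P-C0)@U.T).astype(np.float32)); print(n,round(d["p"],2),"rect st",np.array(r[0]),np.array(r[1]),round(r[2],1))
    for d in pinpoint("block_top",n):
        p=w(c,d["at"],42,oo)[0][:2]; print("   top",round(d["p"],2),U@(p-C0))
E
python3 -c "
from m import *
blk()"
```

```text
tcp st [-144.1 -119.4] [527.  170.4  28. ] yaw 2.9028045926520782 F [-4.5  1.2  2.7] t 6.525
   top 0.97 [-297.4  157.8]
   top 0.66 [-389.  -130.4]
   top 0.59 [ -80.9 -126.2]
side 0.96 rect st [-69.7 -93.7] [ 88.3 175.8] 30.5
   top 0.74 [-428.2 -102.5]
   top 0.67 [-316.6  186. ]
   top 0.61 [-247.8    5.3]
```

Emit:
play_rows([
  [[0.34,-0.083,0],[0,0,0]],
  [[0.34,-0.083,0],[0,0,0]],
  [[0.34,-0.083,0],[0,0,0]],
  [[0.17,-0.041,0],[0,0,0]],
  [[0.1,-0.024,0],[0,0,0]],
  [[0,0,0],[0,0,0]],
])

```text
time: 7.72
tool_pos: [565.5, 161.0, 28.1]
tcp_rot: [3.141, 0.001, 2.903]
contact_force: [0.0, 0.8, -1.0]
grip_width: 59.7
finger_force: 0.1
```

Emit:
play_rows([
  [[0.065,-0.016,0],[0,0,0]],
  [[0.065,-0.016,0],[0,0,0]],
  [[0,0,0],[0,0,0]],
])

```text
time: 8.1
tool_pos: [567.3, 160.6, 28.1]
tcp_rot: [-3.141, -0.003, 2.903]
contact_force: [-7.8, 1.9, 4.8]
grip_width: 59.6
finger_force: 4.0
```

Emit:
play_rows([
  [[0.033,-0.008,0],[0,0,0]],
  [[0.033,-0.008,0],[0,0,0]],
  [[0,0,0],[0,0,0]],
])

```text
time: 8.48
tool_pos: [567.3, 160.6, 28.1]
tcp_rot: [-3.14, -0.007, 2.903]
contact_force: [-13.8, 3.7, 10.3]
grip_width: 59.8
finger_force: 7.5
```

Emit:
play_rows([
  [[-0.486,0.118,0],[0,0,0]],
  [[-0.486,0.118,0],[0,0,0]],
  [[0,0,0.9],[0,0,0]],
  [[0,0,0.9],[0,0,0]],
], hand=-0.35)

```text
time: 8.98
tool_pos: [542.2, 166.8, 82.8]
tcp_rot: [3.141, 0.001, 2.903]
contact_force: [0.6, 0.0, -0.1]
grip_width: 30.3
finger_force: 0.0
```

Emit:
play_rows([
  [[0.17,-0.33,0],[0,0,-0.938]],
  [[0.17,-0.33,0],[0,0,-0.938]],
  [[0.17,-0.33,0],[0,0,-0.938]],
  [[0.17,-0.33,0],[0,0,-0.938]],
  [[0.17,-0.33,0],[0,0,-0.938]],
  [[0.17,-0.33,0],[0,0,-0.938]],
  [[0.17,-0.33,0],[0,0,-0.938]],
  [[0.17,-0.33,0],[0,0,-0.938]],
  [[0.17,-0.33,0],[0,0,-0.938]],
  [[0.17,-0.33,0],[0,0,-0.938]],
  [[0.17,-0.33,0],[0,0,-0.938]],
  [[0.17,-0.33,0],[0,0,-0.938]],
])

```text
time: 10.48
tool_pos: [603.8, 47.4, 82.3]
tcp_rot: [3.14, -0.0, 1.327]
contact_force: [0.0, -0.5, 0.5]
grip_width: 29.7
finger_force: 0.0
```

```bash
python3 -c "
from m import *
blk(('wrist','scene'))
o=get_obs();save(capture('wrist'),'w3');print(o['tool_pos'],o['tcp_rot'],o['grip_width'])"
```

```text
tcp st [ -40.4 -220.7] [603.8  47.4  82.3] yaw 1.3269454098491555 F [ 0.  -0.5  0.5] t 10.475
wrist 0.75 rect st [ -45.4 -133.5] [100.6  90.6] 89.6
   top 0.94 [ -46.  -118.4]
   top 0.8 [-302.  162.]
   top 0.78 [ -55.2 -126.6]
   top 0.67 [-402.4 -129.7]
[602.8  48.3  82.1] [ 3.1 -0.   1.3] 29.894583066072144
```

View pics/w3.png

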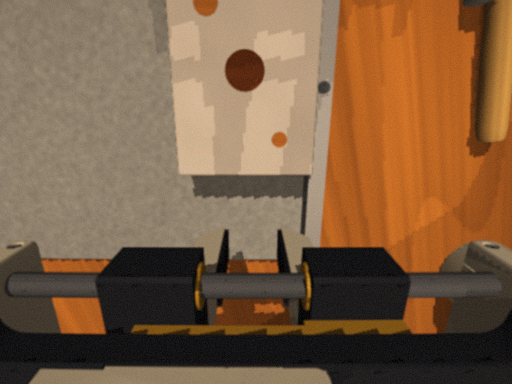

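The wrist view shows the block against the far rail (edge at col 320), scorch mark at (70, 244). It still has to go about 54 mm toward the left rail.

Emit:
play_rows([
  [[-0.08,0.02,-0.9],[0,0,0]],
  [[0,0,-0.9],[0,0,0]],
  [[0,0,0],[0,0,0]],
  [[0.095,0.389,0],[0,0,0]],
  [[0.095,0.389,0],[0,0,0]],
  [[0.095,0.389,0],[0,0,0]],
  [[0.095,0.389,0],[0,0,0]],
  [[0.095,0.389,0],[0,0,0]],
  [[0.071,0.292,0],[0,0,0]],
  [[0,0,0],[0,0,0]],
])

```text
time: 12.08
tool_pos: [616.8, 116.9, 27.7]
tcp_rot: [-3.141, -0.001, 1.332]
contact_force: [-0.5, 0.3, -0.3]
grip_width: 30.0
finger_force: 0.0
```

Emit:
play_rows([
  [[0.024,0.097,0],[0,0,0]],
  [[0.024,0.097,0],[0,0,0]],
  [[0.016,0.065,0],[0,0,0]],
  [[0,0,0],[0,0,0]],
])

```text
time: 12.58
tool_pos: [618.8, 123.7, 27.9]
tcp_rot: [-3.141, -0.0, 1.331]
contact_force: [-1.4, -0.7, -0.2]
grip_width: 29.8
finger_force: 0.3
```

Emit:
play_rows([
  [[0.012,0.05,0],[0,0,0]],
  [[0.012,0.05,0],[0,0,0]],
  [[0,0,0],[0,0,0]],
])

```text
time: 12.95
tool_pos: [619.5, 126.5, 28.0]
tcp_rot: [-3.142, 0.0, 1.331]
contact_force: [0.3, -0.4, -1.7]
grip_width: 29.8
finger_force: 0.7
```

Emit:
play_rows([
  [[0.012,0.05,0],[0,0,0]],
  [[0.012,0.05,0],[0,0,0]],
  [[0,0,0],[0,0,0]],
])

```text
time: 13.32
tool_pos: [619.4, 126.6, 28.1]
tcp_rot: [-3.14, 0.004, 1.331]
contact_force: [-4.3, -12.8, 3.0]
grip_width: 30.0
finger_force: 7.0
```

Emit:
play_rows([
  [[-0.12,-0.486,0],[0,0,0]],
  [[-0.12,-0.486,0.3],[0,0,0]],
  [[-0.12,-0.486,1],[0,0,0]],
  [[0,0,1],[0,0,0]],
  [[0,0,1],[0,0,0]],
  [[0,0,1],[0,0,0]],
  [[0,0,1],[0,0,0]],
  [[0,0,0.7],[0,0,0]],
  [[0,0,0],[0,0,0]],
  [[0,0,0],[0,0,0]],
])

```text
time: 14.58
tool_pos: [608.9, 85.5, 207.3]
tcp_rot: [-3.141, 0.0, 1.331]
contact_force: [-0.5, 0.3, -0.9]
grip_width: 30.0
finger_force: 0.0
```

```bash
python3 -c "
from m import *
blk(('scene','side','wrist'))
c=capture('wrist');o=get_obs();cv2.imwrite('pics/w4.png',cv2.resize(c['frame'][0:230,120:420],None,fx=2.6,fy=2.6,interpolation=cv2.INTER_CUBIC)[:,:,::-1])"
```

```text
tcp st [ -44.4 -182.5] [608.9  85.5 207.3] yaw 1.331059276986067 F [-0.5  0.3 -0.9] t 14.575
scene 0.65 rect st [-40.  -69.6] [139.7 103.5] 89.7
   top 0.91 [-295.6  158.8]
   top 0.75 [-40.  -78.9]
   top 0.53 [-405.3 -128.4]
side 0.81 rect st [-55.5 -60.5] [138.4 104.1] 89.6
side 0.16 rect st [-137.8 -105.4] [300.4 290. ] 89.8
   top 0.95 [-427.1 -106.6]
   top 0.73 [-315.3  176.3]
   top 0.71 [-36.  -71.2]
wrist 0.86 rect st [-45.7 -68.4] [120.8  89.9] 89.8
wrist 0.58 rect st [-119.1 -128.5] [245.4 258.8] 89.9
   top 0.88 [-46.2 -62.5]
```

View pics/w4.png

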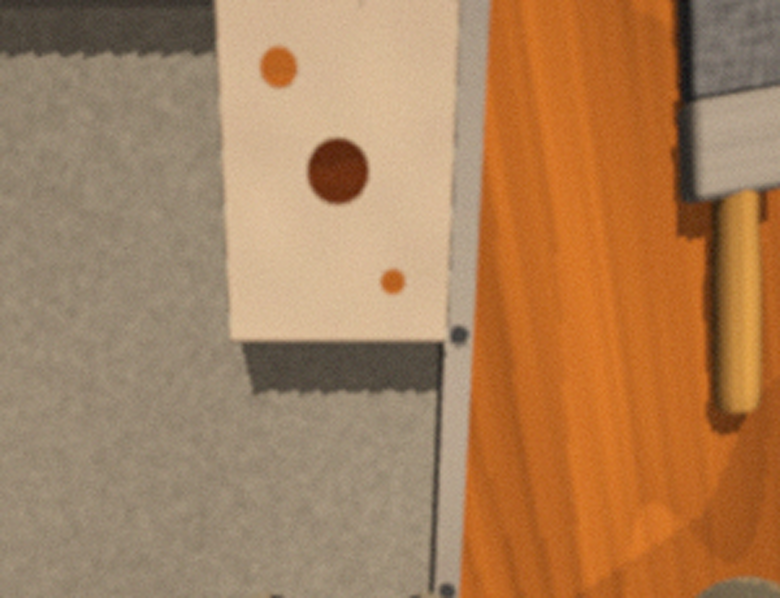

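The crop shows the block lying along the far rail, with its near right corner at crop px (446, 341) and the scorch mark at (338, 171). I'll measure the gap to the rail numerically.

```bash
python3 -c "
from m import *
o=get_obs();c=capture('wrist')
g=lambda col,row,z:U@(w(c,(row/2.6-.3,120+col/2.6-.3),z,o)[0][:2]-C0)
for a in((446,341,42),(231,341,42),(458,20,42),(218,20,42),(443,348,30),(436,590,30),(489,20,30),(475,330,30),(461,590,30)):print(a,g(*a))
c=capture('scene');cv2.imwrite('pics/s5.png',cv2.resize(c['frame'][130:260,220:370],None,fx=4.5,fy=4.5,interpolation=cv2.INTER_CUBIC)[:,:,::-1])
"
```

```text
(446, 341, 42) [  -1.4 -129.7]
(231, 341, 42) [ -89.9 -129.5]
(458, 20, 42) [ -1.4 -14. ]
(218, 20, 42) [-89.1 -13.8]
(443, 348, 30) [  -1.  -133.9]
(436, 590, 30) [   0.1 -247.3]
(489, 20, 30) [ 12.  -10.7]
(475, 330, 30) [  12.4 -126.3]
(461, 590, 30) [  12.  -247.4]
```

View pics/s5.png

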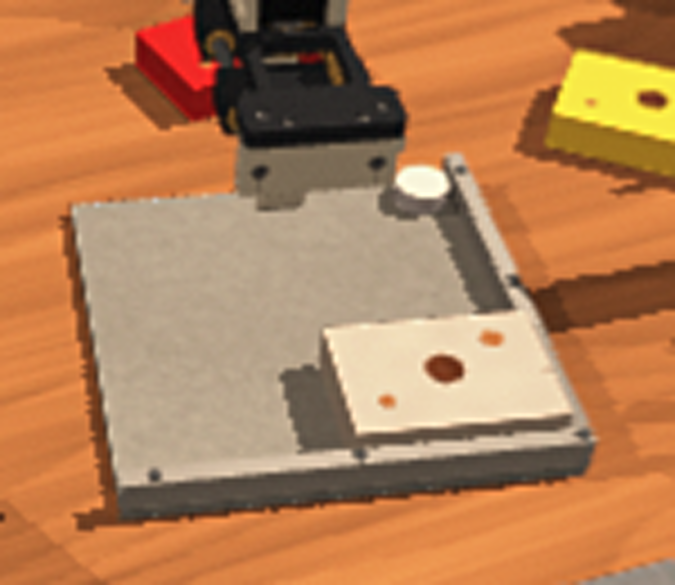

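The gap reads 1–1.5 mm, within tolerance but close, so I'll press once more toward +x for margin.

Emit:
play_rows([
  [[-0.154,0.373,-0.32],[0,0,0.938]],
  [[-0.154,0.373,-0.32],[0,0,0.938]],
  [[-0.154,0.373,-0.32],[0,0,0.938]],
  [[-0.154,0.373,-0.32],[0,0,0.938]],
  [[-0.154,0.373,-0.32],[0,0,0.938]],
  [[-0.154,0.373,-0.32],[0,0,0.938]],
  [[-0.154,0.373,-0.32],[0,0,0.938]],
  [[-0.154,0.373,-0.32],[0,0,0.938]],
  [[-0.154,0.373,-0.32],[0,0,0.938]],
  [[-0.154,0.373,-0.32],[0,0,0.938]],
  [[-0.154,0.373,-0.32],[0,0,0.938]],
  [[-0.154,0.373,-0.32],[0,0,0.938]],
], hand=0.3)

```text
time: 16.68
tool_pos: [553.9, 220.4, 92.6]
tcp_rot: [3.141, 0.0, 2.907]
contact_force: [0.0, 0.8, 0.6]
grip_width: 59.9
finger_force: 0.0
```

Emit:
play_rows([
  [[0,0,0],[0,0,0]],
  [[0,0,-0.8],[0,0,0]],
  [[0,0,-0.8],[0,0,0]],
  [[0,0,-0.5],[0,0,0]],
  [[0,0,0],[0,0,0]],
  [[0,0,0],[0,0,0]],
])

```text
time: 17.42
tool_pos: [554.7, 220.0, 30.7]
tcp_rot: [3.141, 0.001, 2.902]
contact_force: [0.4, -0.3, 0.6]
grip_width: 60.0
finger_force: 0.0
```

Emit:
play_rows([
  [[0.34,-0.083,0],[0,0,0]],
  [[0.34,-0.083,0],[0,0,0]],
  [[0.1,-0.024,0],[0,0,0]],
  [[0.05,-0.012,0],[0,0,0]],
  [[0.05,-0.012,0],[0,0,0]],
  [[0,0,0],[0,0,0]],
])

```text
time: 18.18
tool_pos: [579.8, 213.6, 29.7]
tcp_rot: [-3.141, -0.001, 2.903]
contact_force: [-2.2, 0.3, 0.5]
grip_width: 59.7
finger_force: 0.9
```

Emit:
play_rows([
  [[0.05,-0.012,0],[0,0,0]],
  [[0.05,-0.012,0],[0,0,0]],
  [[0,0,0],[0,0,0]],
])

```text
time: 18.55
tool_pos: [580.3, 213.4, 29.7]
tcp_rot: [-3.14, -0.006, 2.903]
contact_force: [-10.9, 2.4, 7.3]
grip_width: 59.9
finger_force: 5.8
```

Emit:
play_rows([
  [[-0.486,0.118,0],[0,0,0]],
  [[-0.486,0.118,0.3],[0,0,0]],
  [[0,0,1],[0,0,0]],
  [[0,-0.5,1],[0,0,0]],
  [[0,-1,1],[0,0,-0.9]],
  [[0,-1,1],[0,0,-0.9]],
  [[0,-1,1],[0,0,-0.9]],
  [[0,-1,1],[0,0,-0.9]],
  [[0,-1,1],[0,0,-0.9]],
  [[0,-1,1],[0,0,-0.9]],
  [[0,-1,0.7],[0,0,-0.9]],
  [[0,-1,0],[0,0,-0.9]],
])

```text
time: 20.05
tool_pos: [554.6, -36.0, 302.7]
tcp_rot: [3.137, 0.003, 1.894]
contact_force: [0.1, -0.5, -0.4]
grip_width: 59.7
finger_force: 0.0
```

Emit:
play_rows([
  [[0,-1,0],[0,0,-0.9]],
  [[0,-1,0],[0,0,0]],
  [[0,-1,0],[0,0,0]],
  [[0,-1,0],[0,0,0]],
  [[0,-1,0],[0,0,0]],
  [[0,-1,0],[0,0,0]],
  [[0,-1,0],[0,0,0]],
  [[0,-1,0],[0,0,0]],
  [[0,-1,0],[0,0,0]],
  [[0,-1,0],[0,0,0]],
  [[0,-1,0],[0,0,0]],
  [[0,-0.5,0],[0,0,0]],
])

```text
time: 21.55
tool_pos: [553.9, -381.2, 300.1]
tcp_rot: [3.141, 0.0, 1.771]
contact_force: [-0.7, -0.1, -0.7]
grip_width: 59.5
finger_force: 0.0
```

```bash
cat > th.py <<'E'
from m import *
def th():
  for n in("wrist","side","scene"):
    o=get_obs();c=capture(n);oo=o if n=="wrist" else None
    if n=="wrist": print(np.array(o["tool_pos"]),o["tcp_rot"],o["time"]);save(c,"wt")
    for q,z in dict(thermometer=4,grip=54,lens=39,mat=4).items():
        print(n,q,[(round(d["p"],2),np.array(d["at"]),w(c,d["at"],z,oo)[0][:2]) for d in pinpoint(q,n)[:2]])
    for q,z in dict(thermometer=60,mat=4).items():
        for d in trace(q,n)[:1]:
            k=max(cv2.findContours(d["mask"].astype(np.uint8),0,2)[0],key=cv2.contourArea)
            r=cv2.minAreaRect(w(c,k[:,0,::-1],z,oo)[:,:2].astype(np.float32));print("  ",q,r,d["mask"].sum())
E
python3 -c "
from th import *
th()"
```

```text
[ 553.9 -381.2  300.1] [3.1 0.  1.8] 21.55
wrist thermometer [(0.89, array([121.8, 245.9]), array([ 534.4, -331.7]))]
wrist grip [(0.93, array([134.5, 257.7]), array([ 553.6, -341.4]))]
wrist lens [(0.63, array([ 60.7, 241.9]), array([ 514.7, -253.8])), (0.56, array([178.8, 339. ]), array([ 685. , -382.3]))]
wrist mat [(0.83, array([121.9, 253.4]), array([ 545.5, -329.6])), (0.38, array([182.7, 339.6]), array([ 700.5, -395.5]))]
   thermometer ((541.5107421875, -331.86810302734375), (43.84970474243164, 181.21249389648438), 16.752117156982422) 3498
   mat ((546.8299560546875, -328.9219055175781), (130.68658447265625, 238.37075805664062), 13.515142440795898) 10189
side thermometer [(0.89, array([122.5, 267.8]), array([ 547.9, -346.7]))]
side grip [(0.65, array([125.3, 266.5]), array([ 537. , -249.6])), (0.58, array([109. , 269.5]), array([ 543.5, -356.4]))]
side lens [(0.62, array([130. , 270.2]), array([ 523.9, -246.1]))]
side mat [(0.7, array([126.1, 264.7]), array([ 555. , -321.4])), (0.34, array([147.3, 207.1]), array([ 723.6, -164.1]))]
   thermometer ((538.1705932617188, -302.016
[... 167 characters left out ...]
3.80766487121582) 932
scene thermometer [(0.87, array([248.6, 115.2]), array([ 535.1, -323.8])), (0.74, array([221.9, 315.3]), array([635. , 196.4]))]
scene grip [(0.6, array([240.7, 100.3]), array([ 543.9, -346.7])), (0.49, array([224.4, 143. ]), array([ 526.4, -244.6]))]
scene lens [(0.79, array([224.5, 140.2]), array([ 509.1, -251.8])), (0.64, array([187.6, 128.6]), array([ 351.2, -261. ]))]
scene mat [(0.85, array([252. , 112.4]), array([ 543.8, -331.3]))]
   thermometer ((562.5362548828125, -326.2546081542969), (90.96353912353516, 179.22674560546875), 16.365150451660156) 1575
   mat ((549.475830078125, -328.2108154296875), (129.07107543945312, 239.96417236328125), 13.3114013671875) 2849
```

View pics/wt.png

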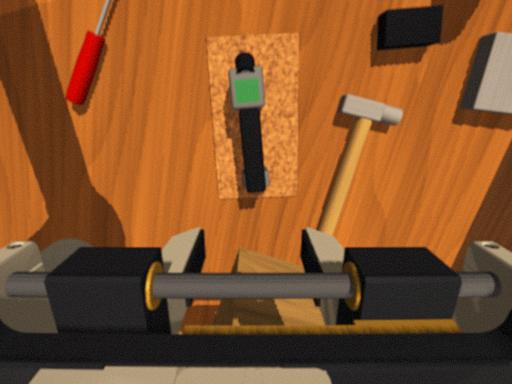

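The thermometer is seen in full: tail at (190, 256), head at (89, 247), lens barrel at (62, 244), with the hammer well to the right. I'll get its axis from the handle and head.

```bash
python3 -c "
from th import *
o=get_obs();c=capture('wrist');f=c['frame'].astype(int)
m=trace('thermometer','wrist')[0]['mask']
dark=m&(f.max(2)<70)
P=[]
for r in range(112,186,3):
    k=np.where(dark[r])[0]
    if len(k)>8: P.append(w(c,(r,(k.min()+k.max())/2),64,o)[0][:2]);
P=np.array(P);vx,vy,x0,y0=cv2.fitLine(P.astype(np.float32),cv2.DIST_HUBER,0,.01,.01).ravel();print(len(P),P[0],P[-1],'yaw',np.degrees(np.arctan2(vy,vx)),x0,y0)
g=(f[:,:,1]>f[:,:,0]+30)&m;rr,cc=np.where(g);print('green',rr.mean(),cc.mean(),w(c,(rr.mean(),cc.mean()),62,o))
rr,cc=np.where(m);print('rows',rr.min(),rr.max(),w(c,(rr.max(),255.5),60,o))
k=np.where(m[:,255])[0];print(k.max())
"
```

```text
Traceback (most recent call last):
IndexError: list index out of range
```

```bash
python3 -c "
from th import *
o=get_obs();c=capture('wrist');f=c['frame'].astype(int)
m=np.zeros((384,512),bool);m[50:200,220:275]=1
dark=m&(f.max(2)<75)
P=[]
for r in range(114,188,3):
    k=np.where(dark[r])[0]
    if len(k)>8: P.append(w(c,(r,(k.min()+k.max())/2),64,o)[0][:2]);
P=np.array(P);vx,vy,x0,y0=cv2.fitLine(P.astype(np.float32),cv2.DIST_HUBER,0,.01,.01).ravel();print(len(P),P[0],P[-1],'yaw',np.degrees(np.arctan2(vy,vx)),x0,y0)
g=(f[:,:,1]>f[:,:,0]+30)&m;rr,cc=np.where(g);print('green',rr.mean(),cc.mean(),w(c,(rr.mean(),cc.mean()),62,o))
rr,cc=np.where(dark);print('rows',rr.min(),rr.max(),w(c,(rr.max(),cc[rr==rr.max()].mean()),60,o),w(c,(rr.min(),cc[rr==rr.min()].mean()),48,o))
"
```

```text
25 [ 536.5 -315.9] [ 562.9 -409.4] yaw -74.31985 549.38934 -361.439
green 90.20614828209764 246.47920433996384 [[ 528.3 -287.9   62. ]]
rows 53 192 [[ 563.5 -419.5   60. ]] [[ 515.7 -244.5   48. ]]
```

Emit:
play_rows([
  [[-0.043,0.158,-0.9],[0,0,0.066]],
  [[-0.043,0.158,-0.9],[0,0,0.066]],
  [[-0.043,0.158,-0.9],[0,0,0.066]],
  [[-0.043,0.158,-0.9],[0,0,0.066]],
  [[-0.043,0.158,-0.9],[0,0,0.066]],
  [[-0.043,0.158,-0.9],[0,0,0.066]],
  [[-0.043,0.158,-0.9],[0,0,0.066]],
  [[-0.043,0.158,-0.4],[0,0,0.066]],
  [[0,0,0],[0,0,0]],
  [[0,0,0],[0,0,0]],
])

```text
time: 24.0
tool_pos: [544.6, -342.8, 100.2]
tcp_rot: [3.14, 0.002, 1.845]
contact_force: [0.2, -1.2, 0.5]
grip_width: 59.3
finger_force: 0.0
```

```bash
python3 -c "
from th import *
o=get_obs();print(o['tool_pos'],o['tcp_rot']);c=capture('wrist');save(c,'w6')
for z,q in((54,'grip'),(4,'thermometer')):print(q,[(d['p'],w(c,d['at'],z,o)[0]) for d in pinpoint(q,'wrist')])
"
```

```text
[ 544.6 -342.8  100.2] [3.1 0.  1.8]
grip [(0.93, array([ 546.7, -340.9,   54. ]))]
thermometer [(0.94, array([ 539.1, -330.8,    4. ])), (0.32, array([ 544.5, -327.8,    4. ]))]
```

View pics/w6.png

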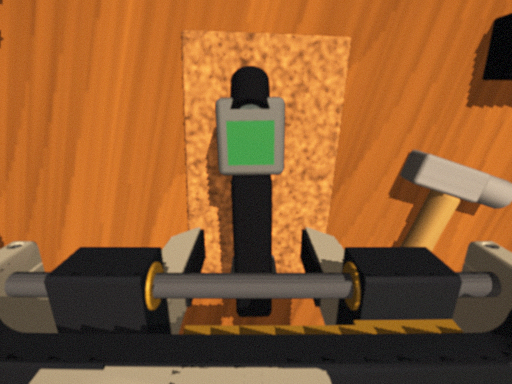

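The handle (col 252) lies midway between the fingers. Descending and gripping.

Emit:
play_rows([
  [[0,0,-0.6],[0,0,0]],
  [[0,0,-0.6],[0,0,0]],
  [[0,0,-0.5],[0,0,0]],
  [[0,0,0],[0,0,0]],
  [[0,0,0],[0,0,0]],
])

```text
time: 24.78
tool_pos: [544.1, -342.3, 48.0]
tcp_rot: [3.141, 0.0, 1.846]
contact_force: [0.2, -0.5, 0.2]
grip_width: 59.7
finger_force: 0.0
```

Emit:
play_rows([
  [[0,0,0],[0,0,0]],
  [[0,0,0],[0,0,0]],
  [[0,0,0],[0,0,0]],
  [[0,0,0],[0,0,0]],
], hand=-1)

```text
time: 25.28
tool_pos: [544.0, -342.2, 48.1]
tcp_rot: [3.141, 0.0, 1.846]
contact_force: [-0.3, -0.1, 0.9]
grip_width: 27.9
finger_force: 29.9
```

Emit:
play_rows([
  [[0,0,0.3],[0,0,0]],
  [[0,0,0.7],[0,0,0]],
  [[0,0,0.9],[0,0,0]],
  [[0,0,0.9],[0,0,0]],
  [[0,0,0.6],[0,0,0]],
  [[0,0,0.3],[0,0,0]],
  [[0,0,0],[0,0,0]],
])

```text
time: 26.15
tool_pos: [544.0, -342.2, 159.3]
tcp_rot: [3.141, 0.001, 1.846]
contact_force: [1.4, -0.1, -2.4]
grip_width: 27.7
finger_force: 29.9
```

Emit:
play_rows([
  [[0.1,0.3,0],[0,0,0]],
  [[0.25,0.7,0],[0,0,0]],
  [[0.333,0.88,0],[0,0,0]],
  [[0.333,0.88,0],[0,0,0]],
  [[0.333,0.88,0],[0,0,0]],
  [[0.333,0.88,0],[0,0,0]],
  [[0.333,0.88,0],[0,0,0]],
  [[0.333,0.88,0],[0,0,0]],
  [[0.333,0.88,0],[0,0,0]],
  [[0.333,0.88,0],[0,0,0]],
  [[0.333,0.88,0],[0,0,0]],
  [[0.333,0.88,0],[0,0,0]],
])

```text
time: 27.65
tool_pos: [654.2, -45.3, 158.2]
tcp_rot: [-3.141, -0.001, 1.847]
contact_force: [-0.1, -0.2, -1.5]
grip_width: 28.1
finger_force: 29.9
```

Emit:
play_rows([
  [[0.333,0.88,0],[0,0,0]],
  [[0.333,0.88,-0.2],[0,0,0]],
  [[0.2,0.6,-0.3],[0,0,0]],
  [[0.08,0.25,-0.2],[0,0,0]],
  [[0,0,0],[0,0,0]],
  [[0,0,0],[0,0,0]],
])

```text
time: 28.4
tool_pos: [682.7, 29.3, 138.0]
tcp_rot: [3.141, 0.0, 1.845]
contact_force: [1.0, -0.5, -1.6]
grip_width: 27.9
finger_force: 29.9
```

Emit:
play_rows([
  [[0.03,-0.03,-0.06],[0,0,0]],
  [[0,0,0],[0,0,0]],
  [[0,0,0],[0,0,0]],
  [[0,0,0],[0,0,0]],
  [[0,0,0],[0,0,0]],
  [[0,0,0],[0,0,0]],
  [[0,0,0],[0,0,0]],
  [[0,0,0],[0,0,0]],
  [[0,0,0],[0,0,0]],
  [[0,0,0],[0,0,0]],
  [[0,0,0],[0,0,0]],
])

```text
time: 29.78
tool_pos: [683.6, 29.2, 136.0]
tcp_rot: [3.142, 0.0, 1.846]
contact_force: [0.2, -0.4, -2.5]
grip_width: 27.5
finger_force: 29.9
```

```bash
python3 -c "
from m import *
o=get_obs();T=np.array(o['tool_pos']);print(T,o['tcp_rot'],o['time'])
d=np.array([-.2706,.9627,0])
org=T+[539.5-544,-329.5+342.2,4-48.1]
pts=dict(lens=org+80*d+[0,0,35],grip=org-15*d+[0,0,50],spot=org+165*d+[0,0,-50],block_top=np.array([*(C0+U.T@[-45,-65]),42]))
for k,v in pts.items():print(k,v)
for n in('scene','side','wrist'):
    o=get_obs();c=capture(n);oo=o if n=='wrist' else None
    for k,v in pts.items():
        print(n,k,'pred',px(c,v,oo)[0],'seen',[(round(q['p'],2),np.array(q['at'])) for q in pinpoint(k,n)[:3]])
    f=c['frame'].astype(int);save(c,'chk_'+n)
    if n!='wrist':
        p=px(c,pts['block_top'])[0].astype(int);r0,c0=p-10
        s=f[r0:r0+20,c0:c0+20];m=(s.max(2)<120)&(s[:,:,0]>s[:,:,2]+25);rr,cc=np.where(m);print('scorch',n,m.sum(),(rr.mean()+r0,cc.mean()+c0) if m.any() else None)
"
```

```text
[683.6  29.2 136. ] [3.1 0.  1.8] 29.775
lens [657.4 118.9 126.9]
grip [683.1  27.5 141.9]
spot [634.4 200.8  41.9]
block_top [636.1 199.8  42. ]
scene lens pred [201.6 298.7] seen []
scene grip pred [213.8 268.6] seen [(0.74, array([177.8, 314.2]))]
scene spot pred [211.7 318.5] seen []
scene block_top pred [212.1 318.5] seen [(0.89, array([211.1, 315.9])), (0.7, array([150.8, 364.1]))]
scorch scene 13 (np.float64(209.3846153846154), np.float64(317.9230769230769))
side lens pred [172.5 199.4] seen [(0.74, array([265.2, 260.8])), (0.58, array([172.5, 198.7])), (0.53, array([211.2, 153.7]))]
side grip pred [147.3 198.9] seen [(0.81, array([147.1, 199.8]))]
side spot pred [217.9 202.6] seen []
side block_top pred [217.5 202. ] seen [(0.85, array([330.3, 261.4])), (0.83, array([252.1, 348.2])), (0.65, array([215.5, 196.8]))]
scorch side 0 None
wrist lens pred [ 78.3 249.5] seen [(0.59, array([ 74.8, 253.5]))]
wrist grip pred [261.3 249.9] seen [(0.86, array([258.5, 256. ]))]
wrist spot pred [-42.  250.4] seen [(0.41, array([  0. , 132.4]))]
wrist block_top pred [-39.6 252.3] seen []
```

Predicted and seen points agree to a few pixels and the hold lasted over 1.3 s. Returning to the mat along the same path.

Emit:
play_rows([
  [[0,0,0],[0,0,0]],
  [[0,0,0.3],[0,0,0]],
  [[0,0,0.5],[0,0,0]],
  [[-0.113,-0.3,0],[0,0,0]],
  [[-0.263,-0.7,0],[0,0,0]],
  [[-0.331,-0.88,0],[0,0,0]],
  [[-0.331,-0.88,0],[0,0,0]],
  [[-0.331,-0.88,0],[0,0,0]],
  [[-0.331,-0.88,0],[0,0,0]],
  [[-0.331,-0.88,0],[0,0,0]],
  [[-0.331,-0.88,0],[0,0,0]],
  [[-0.331,-0.88,0],[0,0,0]],
])

```text
time: 32.02
tool_pos: [601.1, -187.7, 159.6]
tcp_rot: [-3.141, -0.0, 1.844]
contact_force: [0.4, -0.9, -1.2]
grip_width: 28.1
finger_force: 29.9
```

Emit:
play_rows([
  [[-0.331,-0.88,0],[0,0,0]],
  [[-0.331,-0.88,0],[0,0,0]],
  [[-0.331,-0.88,0],[0,0,0]],
  [[-0.331,-0.88,0],[0,0,0]],
  [[-0.331,-0.88,0],[0,0,0]],
  [[-0.214,-0.57,0],[0,0,0]],
  [[-0.091,-0.25,0],[0,0,0]],
  [[0,0,-0.4],[0,0,0]],
  [[0,0,-0.7],[0,0,0]],
  [[0,0,-0.7],[0,0,0]],
  [[0,0,-0.6],[0,0,0]],
  [[0,0,-0.4],[0,0,0]],
])

```text
time: 33.52
tool_pos: [543.9, -341.2, 74.5]
tcp_rot: [-3.141, -0.001, 1.846]
contact_force: [-0.0, 0.4, -1.8]
grip_width: 27.9
finger_force: 29.9
```

Emit:
play_rows([
  [[0,0,-0.2],[0,0,0]],
  [[0,0,0],[0,0,0]],
  [[0,0,0],[0,0,0]],
  [[0,0,0],[0,0,0]],
])

```text
time: 34.02
tool_pos: [544.3, -342.4, 70.7]
tcp_rot: [3.141, 0.001, 1.846]
contact_force: [-0.6, 0.5, -1.7]
grip_width: 27.7
finger_force: 29.9
```

Emit:
play_rows([
  [[0,0,-0.25],[0,0,0]],
  [[0,0,-0.2],[0,0,0]],
  [[0,0,-0.15],[0,0,0]],
  [[0,0,-0.07],[0,0,0]],
  [[0,0,-0.04],[0,0,0]],
  [[0,0,-0.03],[0,0,0]],
  [[0,0,0],[0,0,0]],
  [[0,0,0],[0,0,0]],
])

```text
time: 35.02
tool_pos: [544.1, -342.2, 48.1]
tcp_rot: [3.141, 0.0, 1.846]
contact_force: [-0.1, -0.6, -0.1]
grip_width: 27.9
finger_force: 29.9
```

Emit:
play_rows([
  [[0,0,0],[0,0,0]],
  [[0,0,0],[0,0,0]],
  [[0,0,0],[0,0,0]],
  [[0,0,0],[0,0,0]],
  [[0,0,0],[0,0,0]],
], hand=0.3)

```text
time: 35.65
tool_pos: [544.0, -342.1, 47.8]
tcp_rot: [3.141, 0.0, 1.846]
contact_force: [-0.0, -0.0, -0.0]
grip_width: 59.4
finger_force: 0.0
```

Emit:
play_rows([
  [[0,0,0.4],[0,0,0]],
  [[0,0,0.8],[0,0,0]],
  [[0,0,1],[0,0,0]],
  [[0,0,1],[0,0,0]],
  [[0,0,1],[0,0,0]],
  [[0.1,0,1],[0,0,0]],
  [[0.1,-0.5,1],[0,0,0]],
  [[0,-0.5,1],[0,0,0]],
  [[0,-0.4,0.8],[0,0,0]],
  [[0,0,0],[0,0,0]],
  [[0,0,0],[0,0,0]],
])

```text
time: 37.02
tool_pos: [549.7, -383.4, 286.9]
tcp_rot: [-3.141, -0.001, 1.846]
contact_force: [0.2, 0.6, -0.0]
grip_width: 59.8
finger_force: 0.0
```

```bash
python3 -c "
from th import *
th();blk()
a=capture('scene')['frame'][130:300,40:380];b=capture('wrist')['frame'][0:230,100:400]
cv2.imwrite('pics/fin.png',np.vstack([cv2.resize(a,(680,340),interpolation=2),cv2.resize(b,(680,255))])[:,:,::-1])
"
```

```text
[ 549.7 -383.4  286.9] [-3.1 -0.   1.8] 37.025
wrist thermometer [(0.75, array([123.5, 252.6]), array([ 536.2, -333.9]))]
wrist grip [(0.72, array([135.9, 265.9]), array([ 556.3, -340.9]))]
wrist lens [(0.87, array([ 58.2, 260.1]), array([ 522.9, -251.4]))]
wrist mat [(0.84, array([123.8, 259.4]), array([ 545.9, -331.6]))]
   thermometer ((542.6936645507812, -332.17681884765625), (44.67205810546875, 181.02374267578125), 17.638545989990234) 3862
   mat ((547.015869140625, -328.8416748046875), (130.30433654785156, 238.62782287597656), 13.38226318359375) 11213
side thermometer [(0.68, array([123.8, 265.3]), array([ 555.4, -336.7]))]
side grip [(0.8, array([110.4, 269.9]), array([ 540.6, -347.1])), (0.18, array([127.6, 268.8]), array([ 527.2, -236.8]))]
side lens [(0.85, array([127.1, 271.2]), array([ 523.3, -264.3]))]
side mat [(0.78, array([128.5, 265. ]), array([ 551.5, -306.2])), (0.53, array([113.5, 269.3]), array([ 552.2, -408.9]))]
   thermometer ((537.2947387695312, -298.1206359863281), (48.63084411621094, 241.10145568847656), 14.348305702209473) 429
   mat ((546.88916015625, -32
[... 334 characters left out ...]
ene lens [(0.71, array([224.7, 145. ]), array([ 514.1, -240.5]))]
scene mat [(0.57, array([256.6, 111.2]), array([ 557.6, -335.3]))]
   thermometer ((562.2083129882812, -326.775634765625), (92.11112976074219, 180.0620574951172), 16.480205535888672) 1551
   mat ((549.6734619140625, -327.9648132324219), (128.6016387939453, 240.3805694580078), 13.975422859191895) 2782
tcp st [   9.3 -652.8] [ 550.  -384.2  287.9] yaw 1.8455362765593644 F [ 0.6 -0.7  0.4] t 38.075
scene 0.8 rect st [-41.  -70.3] [ 99.5 136.2] 0.6
   top 0.75 [-305.5  166.4]
   top 0.65 [-413.2 -126.3]
   top 0.64 [-40.5 -70.5]
side 0.62 rect st [-54.2 -59.4] [105.4 140.9] 1.0
   top 0.91 [-433.2 -109.8]
   top 0.72 [-38.6 -68.2]
```

View pics/fin.png

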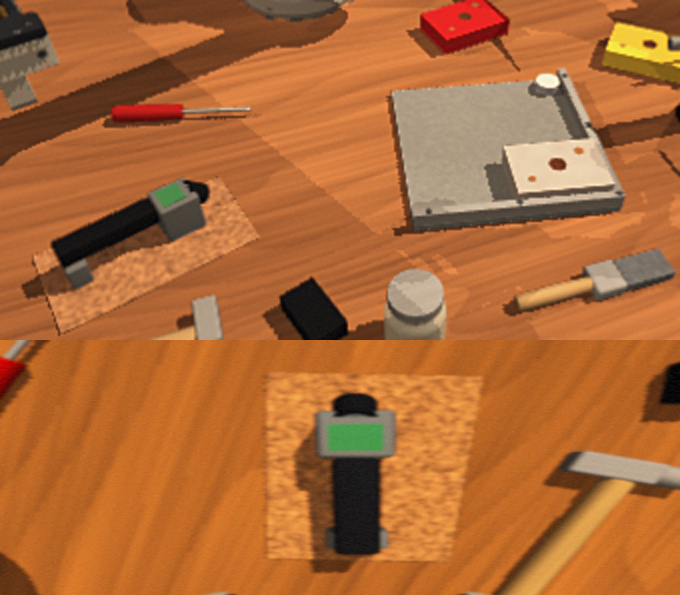

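The final view shows the thermometer upright on its mat (lens barrel at about (188, 195)), the block in the corner (scorch mark at (163, 558)), and the bystanders where they were. Handing in.

```bash
python3 -c "
from h import *
print(bot.close_job())"
```

```text
the job is handed in; nothing more can be done
None
```

I handed the job in at about 38 s, no verdict returned: by my camera and force readings the block is home against both rails, the measuring point was held on the scorch mark for over 1.3 s, the thermometer stands back on its mat, and the bystanders look unmoved.

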